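# Push the sprig mould between the rolls of tape to the batten

### The job

Put the white plaster sprig mould that lies in the open to the right of the two rolls of masking tape in its drying place: push it along the bench with the fingers, narrow end first, through the gap between the rolls and on until its leading end rests flat against the wooden batten beyond them. Only push it, and gently: it must stay flat on the bench, never gripped, lifted or tipped. Leave the cup, the wooden stamp and the standing test tile around the rolls where they are.

Things in the scene. Friction and masses are not known exactly. Their poses are not given: they have to be found in the camera images.
- mould: White plaster sprig mould, a plain loose block 52 (its x) x 70 (its y) x 30 mm high, 0.11 to 0.23 kg, fragile (fingers press on it with at most 30 N), with a round hollow in its top. Origin at the centre of its underside. It starts 0.175 to 0.22 m on the -y side of the gap, up to 45 mm to either side of the line through the gap and turned up to 0.45 rad from it. Slides freely on the bench. (A second such mould stands far to the left beside the tool tin, and is not meant.)
- tape_near: Roll of masking tape lying flat nearer the robot, immovable: a round ring 101 mm in diameter, 25 mm high. Origin at the centre of its underside. Its x axis points to the centre of the other roll, its y axis along the way through the gap (toward the batten, roughly world +y, within 0.3 rad).
- tape_far: The other roll of masking tape, same kind and size, immovable, origin at the centre of its underside, 160 mm from the first one, so that the clear gap between them is 59 mm (the mould passes only with its 52 mm side across; fingers that follow it must fit in this gap too).
- gap (a point): Point on the bench midway between the two rolls of tape; axes as those of tape_near (y is the way through).
- batten: Plain wooden batten (guide stick), fixed flat on the bench beyond the rolls, 22 wide x 400 long x 8 mm high. Origin at the centre of its underside; its y axis is its length, parallel to the line of the two roll centres; its x axis points back toward the rolls, so the face that the mould shall rest against is at its x = +11 mm. That face is 104 to 129 mm beyond the gap point.
- cup: Bystander: unglazed cup, 65 mm diameter, 67 mm high, loose, beyond the far roll of tape as seen from the robot (not the cups in the row at the back). Origin at the centre of its underside.
- stamp: Bystander: small upright wooden stamp, 19 mm across, 54 mm high, loose, on the far side of the mould's way. Origin at the centre of its underside.
- tile: Bystander: L-shaped glaze test tile, 30 x 38 mm foot, 56 mm high, loose, beyond the batten. Origin at the centre of its underside.
Things that resemble listed ones, but are neither listed nor needed, are in the scene too. Leave any yellow look-alike of the mould alone. What is shaped like the tape_near but turquoise is not meant.

How it is judged (in metres and radians):
On the way:
1. the mould is in the gap between the two rolls of tape (x of mould in the frame of gap between -0.01 and 0.01 m and y of mould in the frame of gap between -0.025 and 0.025 m and height (world z) of mould below 0.006 m), for 0.05 s.
At the end, for the whole second after the job is handed in: The mould lies flat and still on the bench beyond the rolls, its leading 52 mm end against the batten (gap at its middle under 6 mm, within 0.12 rad of square), within 30 mm of the middle line of the gap; it went there between the rolls (x of mould in the frame of batten between 0.041 and 0.052 m and x of mould in the frame of gap between -0.03 and 0.03 m and angle between the y axis of mould and the x axis of batten, either way round below 0.12 rad and angle between mould's own z axis and vertical below 0.08 rad and height (world z) of mould below 0.004 m and linear speed of mould below 0.01 m/s); the robot touches nothing.
It fails at once if the mould is lifted or tipped (height (world z) of mould above 0.012 m or angle between mould's own z axis and vertical above 0.3 rad).
It fails at once if the mould is gripped or pressed hard (contact force between the fingers and mould above 30 N).
It fails at once if the cup, the stamp or the tile is disturbed (distance of any of cup, stamp, tile from where it was at the start of the episode above 0.015 m or angle between any of cup, stamp, tile's own z axis and vertical above 0.3 rad).
It also fails if it takes over 64 s, if anything falls off the work surface, if the arm or the gripper's body presses on something with over 40 N, if the wrist force passes 120 N, or if a joint passes its speed limit or range.

### The arm

A 6-joint arm with a two-finger parallel gripper is mounted at the origin on a cart in front of the work surface, level with it; the furniture and walls round the work are solid. World frame = base frame: x ahead of the robot, y to its left, z up, the work surface at z = 0. Lengths are in m, angles in degrees, forces in N, time in s.
With the tool pointing down it reaches from about 0.375 to 0.925 m from the base axis. Payload 5.7 kg.
Tool frame: the origin (TCP) lies midway between the tips of the shut fingers; the grasp point (between the pads) lies ctrl.grip_depth behind it (ctrl.grip_depth is the distance from the TCP to the grasp point, in m); z points along the fingers, y is the direction in which the jaws open and shut (so a half turn about z gives the same grasp; the last joint's range is limited). The gripper opens to 85 mm and grips with 20 to 120 N. Pads are 22 mm wide; open, the fingers measure 114 mm over their backs; the gripper's body (76 mm by 85 mm) begins 54 mm behind the grasp point. The pads swing forward as they close: fully open they stand 13 mm farther back than shut.
Start: joints at [59.009, 20.558, 86.54, -0, 72.909, -6.595], TCP at [0.248, 0.546, 0.231] pointing down, gripper open.
Joint ranges: [-170.27, 170.27], [-57.76, 135], [12.27, 136.19], [-55.21, 235.2], [11.17, 155.16], [-170.74, 170.74]. Speed limits (degrees/s): [136.94, 136.94, 180, 180, 180, 180].

### API

Orientations are given as a 3x3 rotation matrix whose columns are the frame's x, y, z axes.
In Python, from rig import ctrl gives the robot as it stands.
- The arm moves only by the tool carry_out, never from a script. Its argument "increments" is a list of rows, each a list of 7 numbers: the turn, a rotation vector about the tool's x, y, z in rad, then the shift along the tool's x, y, z in m, then the closure, from -1 (fully open) to 1 (shut). In form: [[rx, ry, rz, dx, dy, dz, jaw], ...]. A call has 1 to 5 rows; each row shifts and turns the pose as measured when the row begins, along the tool's axes as they then stand; what a row does not reach is not made up. A row lasts 1/8 s, in which the tool goes at most 62.5 mm and 10.7 degrees, less where a joint would pass 70% of its speed; a pose out of reach is approached as far as the arm can. A call with a gripper value outside its range is refused whole. The fingers move at their own pace and stop on an object; "grip_force" is the grip in N (left out, the last holds). Time passes only in rows, so rows that do not move let the fingers close. It gives the time, the measured TCP pose, the force and the opening at its end, in the units of the state.
- ctrl.get_state(): the state, without advancing time (a new reading comes with each control period).
- ctrl.get_image(name): name is "scene" or "side" or "wrist"; returns a dict with "color" (400x640x3 uint8, blue, green, red), "K" (3x3 intrinsics, pixels), "rvec" (rotation vector, rad) and "tvec" (3), from world to camera coordinates, as OpenCV has them. Camera axes: x right, y down, z forward; pixel columns grow to the right and rows downward; lengths in m; the calibration is good to about 2 mm. A picture is of the moment at which its call begins. There is no depth.
- ctrl.close_job(): hands the job in, once; it reports no verdict.
The state is a dict: "time": time; "joints": joint angles; "dq": joint speeds; "joint_torque": joint torques, N m; "position": TCP position; "tcp_rot": TCP orientation; "force": force on the tool from outside, world axes, zero at the start; "wrist_torque": the same for the moment, N m; "finger_gap": finger opening in m.
Only numpy, scipy, OpenCV 4.12 (cv2) and the standard library are available. Lean on these libraries where they do the work, as an engineer would, in place of code of your own. Each camera call takes 0.05 s, during which the arm holds its last target.

## Working session

There is one attempt and no reset: what is moved stays moved. The work goes in short steps, Python scripts to look and compute and a tool call to move; the robot and the scene stay as the last step left them, time stands still between calls to the robot, and variables do not carry over. Pictures are saved under pics/ and viewed, and the job is handed in when it is done.

Besides the shell and the picture viewer there is one more tool, called after ">>>" by a JSON object that holds its "method" and its "body". carry_out: Moves the arm, as the interface text tells. Its arguments: {"type":"object","properties":{"increments":{"type":"array","items":{"type":"array","items":{"type":"number"}}},"grip_force":{"type":"number"}},"required":["increments"]}

```bash
ls; mkdir -p pics; python3 - <<'E'
from rig import ctrl
import cv2,numpy as np
s=ctrl.get_state()
for k,v in s.items(): print(k,np.round(v,3).tolist())
print(ctrl.grip_depth)
for n in ["scene","side"]:
    im=ctrl.get_image(n); cv2.imwrite(f"pics/{n}0.png",im["color"])
    R=cv2.Rodrigues(np.array(im["rvec"]))[0]; print(n,(-R.T@np.array(im["tvec"]).ravel()).round(3),R[2].round(2),im["K"][0][0])
E
```

```text
pics
time 0.0
joints [59.007, 20.598, 86.599, 0.002, 72.909, -6.596]
dq [-0.057, -0.018, 0.052, 0.046, 0.11, 0.111]
joint_torque [-0.001, -52.765, -27.862, -0.0, 0.013, 0.0]
position [0.247, 0.546, 0.23]
tcp_rot [[-0.911, 0.413, -0.001], [0.413, 0.911, -0.002], [0.0, -0.002, -1.0]]
force [0.523, -0.061, 0.431]
wrist_torque [0.037, -0.069, -0.042]
finger_gap 0.085
0.0187
scene [ 0.108 -0.794  0.415] [ 0.46  0.8  -0.39] 397.46437828042764
side [ 0.044 -0.944  0.948] [ 0.37  0.67 -0.64] 486.4778348337888
```

View pics/scene0.png

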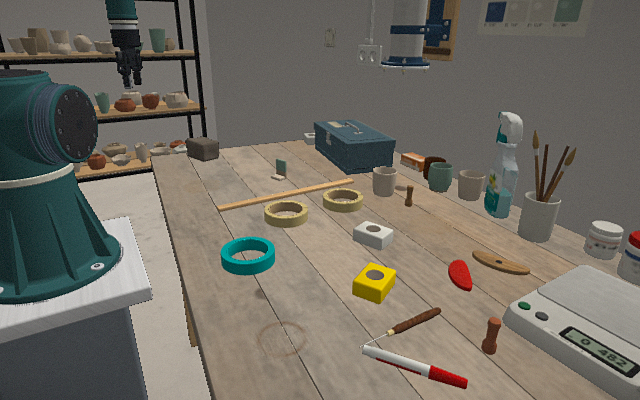

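View pics/side0.png

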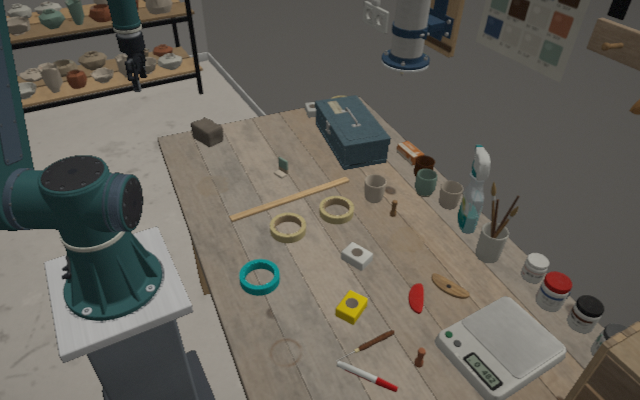

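The scene shows the two cream rolls at (286,213) and (343,200), the white mould at (373,235), and the batten running from (220,206) to (353,182). The cup is at (384,181), the stamp at (409,195) and the tile at (281,170). I'll zoom in to measure these.

```bash
python3 - <<'E'
import cv2
a=cv2.imread("pics/side0.png")[150:290,220:420]; cv2.imwrite("pics/side0z.png",cv2.resize(a,None,fx=4,fy=4,interpolation=cv2.INTER_CUBIC))
a=cv2.imread("pics/scene0.png")[150:260,210:430]; cv2.imwrite("pics/scene0z.png",cv2.resize(a,(792,396),interpolation=cv2.INTER_CUBIC))
E
```

```text
(no output)
```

View pics/side0z.png

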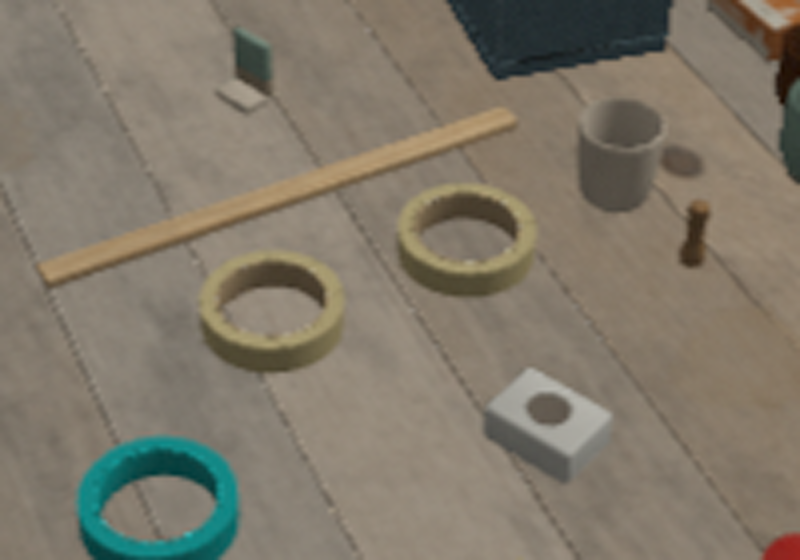

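View pics/scene0z.png

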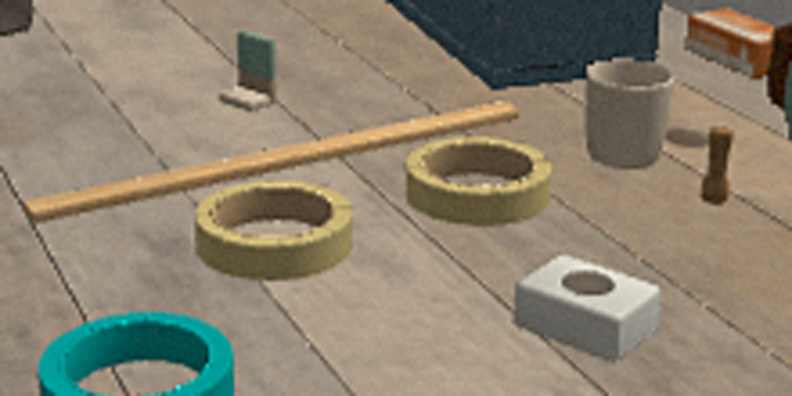

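```bash
cat > h.py <<'E'
import cv2,numpy as np
from scipy.optimize import minimize
def cam(im): return (np.array(im["K"],float),np.array(im["rvec"],float),np.array(im["tvec"],float))
def proj(c,P): return cv2.projectPoints(np.asarray(P,float).reshape(-1,1,3),c[1],c[2],c[0],None)[0].reshape(-1,2)
def ray(c,uv,z):
    K,r,t=c; R=cv2.Rodrigues(r)[0]; o=-R.T@t.ravel(); d=R.T@np.linalg.inv(K)@np.array([uv[0],uv[1],1.]); return o+d*(z-o[2])/d[2]
def box(x,y,a,sx=.052,sy=.070,h=.030):
    c,s=np.cos(a),np.sin(a)
    return np.array([[x+c*u*sx/2-s*v*sy/2,y+s*u*sx/2+c*v*sy/2,z] for u in(-1,1) for v in(-1,1) for z in(0,h)])
def cyl(x,y,r=.0505,h=.025):
    t=np.linspace(0,2*np.pi,60)
    return np.array([[x+r*np.cos(q),y+r*np.sin(q),z] for q in t for z in (0,h)])
S=8
def hullmask(c,P,roi):
    x0,y0,x1,y1=roi; m=np.zeros(((y1-y0)*S,(x1-x0)*S),np.uint8)
    uv=(proj(c,P)-[x0,y0]+.5)*S
    cv2.fillConvexPoly(m,cv2.convexHull(uv.astype(np.float32)).round().astype(np.int32),1); return m.astype(np.float32)
def obs(mask,roi,hull=True):
    n,l,st,_=cv2.connectedComponentsWithStats(mask.astype(np.uint8)); i=1+st[1:,4].argmax(); m=(l==i).astype(np.uint8)
    x0,y0,x1,y1=roi
    if hull:
        # outer contour filled
        cs,_=cv2.findContours(m,cv2.RETR_EXTERNAL,cv2.CHAIN_APPROX_NONE); m[:]=0; cv2.drawContours(m,cs,-1,1,-1)
    return cv2.resize(m[y0:y1,x0:x1],None,fx=S,fy=S,interpolation=cv2.INTER_NEAREST).astype(np.float32),st[i]
def fit(model,p0,views,steps):
    def cost(p):
        c=0
        for cm,m,roi in views:
            h=hullmask(cm,model(*p),roi); c+=np.abs(h-m).sum()/m.sum()
        return c/len(views)
    p0=np.array(p0,float); sim=[p0]+[p0+np.eye(len(p0))[i]*steps[i] for i in range(len(p0))]
    best=None
    for k in range(2):
        r=minimize(cost,p0,method="Nelder-Mead",options=dict(initial_simplex=sim,xatol=1e-5,fatol=1e-5,maxiter=400))
        p0=r.x; sim=[p0]+[p0-np.eye(len(p0))[i]*steps[i]*.4 for i in range(len(p0))]
    return r.x,r.fun
E
cat > m0.py <<'E'
from h import *
from rig import ctrl
ims={n:ctrl.get_image(n) for n in("side","scene")}
V={n:cam(i) for n,i in ims.items()}
seeds={"near":dict(side=(288,227),scene=(286,213)),"far":dict(side=(337,209),scene=(343,200)),"mould":dict(side=(357,256),scene=(373,236))}
for o,sd in seeds.items():
    est={n:ray(V[n],sd[n],.012) for n in sd}; print(o,{n:e.round(3) for n,e in est.items()})
    views={}
    for n in sd:
        u,v=sd[n]; roi=(u-32,v-28,u+32,v+28); im=ims[n]["color"]; hsv=cv2.cvtColor(im,cv2.COLOR_BGR2HSV)
        box_=np.zeros(im.shape[:2],bool); box_[v-22:v+22,u-27:u+27]=1
        if o=="mould": m=(hsv[...,1]<32)&(hsv[...,2]>115)
        else: m=(hsv[...,1]>85)&(hsv[...,0]>20)&(hsv[...,0]<36)
        m&=box_; mm,st=obs(m,roi); print(n,st.tolist()); views[n]=(V[n],mm,roi)
        cv2.imwrite(f"pics/mask_{o}_{n}.png",cv2.resize(np.hstack([mm*255,cv2.cvtColor(cv2.resize(im[roi[1]:roi[3],roi[0]:roi[2]],None,fx=S,fy=S),cv2.COLOR_BGR2GRAY)]),(800,350)))
    p0=np.mean([e[:2] for e in est.values()],0)
    for vs in (["side"],["scene"],["side","scene"]):
        if o=="mould":
            r=min((fit(box,[*p0,a],[views[n] for n in vs],[.01,.01,.15]) for a in (-.8,-.4,0,.4,.8)),key=lambda q:q[1])
        else: r=fit(cyl,p0,[views[n] for n in vs],[.01,.01])
        print(o,vs,r[0].round(4),round(r[1],4))
bt={"side":[(231,216.5),(348,179)],"scene":[(219,208),(353,182.5)]}
E
python3 m0.py
```

```text
near {'side': array([ 0.473, -0.033,  0.012]), 'scene': array([ 0.471, -0.034,  0.012])}
side [271, 229, 34, 14, 196]
scene [264, 200, 44, 28, 600]
near ['side'] [ 0.4714 -0.0325] 3.7338
near ['scene'] [ 0.4712 -0.0331] 0.0468
near ['side', 'scene'] [ 0.4715 -0.0325] 1.8914
far {'side': array([ 0.635, -0.031,  0.012]), 'scene': array([ 0.631, -0.035,  0.012])}
side [320, 210, 33, 14, 184]
scene [323, 188, 40, 25, 509]
far ['side'] [ 0.6315 -0.0295] 3.4867
far ['scene'] [ 0.6312 -0.0307] 0.6464
far ['side', 'scene'] [ 0.6315 -0.0302] 2.0664
mould {'side': array([ 0.584, -0.22 ,  0.012]), 'scene': array([ 0.582, -0.221,  0.012])}
side [342, 242, 31, 27, 371]
scene [354, 221, 39, 28, 430]
mould ['side'] [ 0.5871 -0.2179  0.4201] 0.475
mould ['scene'] [ 0.594  -0.2116 -0.3615] 0.7588
mould ['side', 'scene'] [ 0.5904 -0.2175  0.8455] 0.6385[ WARN:0@2.168] global loadsave.cpp:1063 imwrite_ Unsupported depth image for selected encoder is fallbacked to CV_8U.
```

```bash
python3 - <<'E'
import cv2,numpy as np
for n,pts in {"side":[(350,253),(347,255),(365,256),(362,264),(335,250),(380,262),(371,252),(288,239),(276,222),(305,225),(288,214.5),(320,222)],"scene":[(380,233),(361,238),(383,247),(350,245),(395,240),(343,188.5),(325,194),(343,208),(360,198),(372,200)]}.items():
    im=cv2.imread(f"pics/{n}0.png"); h=cv2.cvtColor(im,cv2.COLOR_BGR2HSV)
    for p in pts: print(n,p,h[int(p[1]),p[0]])
E
```

```text
side (350, 253) [ 27  14 166]
side (347, 255) [ 26  14 128]
side (365, 256) [ 24  15 173]
side (362, 264) [ 23  17 119]
side (335, 250) [ 16  42 144]
side (380, 262) [ 16  44 138]
side (371, 252) [ 19  28 155]
side (288, 239) [22 96 80]
side (276, 222) [ 18  89 117]
side (305, 225) [ 22  76 158]
side (288, 214.5) [ 22  83 156]
side (320, 222) [ 17  50 128]
scene (380, 233) [ 16  18 208]
scene (361, 238) [35 16 95]
scene (383, 247) [ 23  15 135]
scene (350, 245) [ 15  57 178]
scene (395, 240) [ 17  65 146]
scene (343, 188.5) [ 21 100 204]
scene (325, 194) [ 23 105 201]
scene (343, 208) [ 23 111  92]
scene (360, 198) [ 24 101 199]
scene (372, 200) [ 15  73 165]
```

```bash
sed -i 's/m=(hsv\[...,1\]<32).*/m=(hsv[...,1]<(30 if n=="side" else 38))\&(hsv[...,2]>80)/; s/else: m=.*/else: m=(hsv[...,1]>(67 if n=="side" else 88))\&(hsv[...,0]>19)\&(hsv[...,0]<36)/; s/\[mm\*255/[(mm*255).astype(np.uint8)/' m0.py
sed -i 's/CHAIN_APPROX_NONE); m/CHAIN_APPROX_NONE); cs=[cv2.convexHull(q) for q in cs]; m/' h.py
python3 m0.py; cd pics; python3 -c "
import cv2,numpy as np
r=[np.hstack([cv2.resize(cv2.imread(f'mask_{o}_{n}.png'),(400,190)) for n in ('side','scene')]) for o in ('near','far','mould')]
cv2.imwrite('masks.png',np.vstack(r))"
```

```text
near {'side': array([ 0.473, -0.033,  0.012]), 'scene': array([ 0.471, -0.034,  0.012])}
side [270, 213, 36, 30, 507]
scene [264, 200, 44, 28, 634]
near ['side'] [ 0.4712 -0.0332] 0.0303
near ['scene'] [ 0.4708 -0.0335] 0.0326
near ['side', 'scene'] [ 0.4711 -0.0332] 0.0317
far {'side': array([ 0.635, -0.031,  0.012]), 'scene': array([ 0.631, -0.035,  0.012])}
side [319, 196, 35, 28, 472]
scene [323, 188, 40, 25, 544]
far ['side'] [ 0.6318 -0.0307] 0.0333
far ['scene'] [ 0.6308 -0.0313] 0.0296
far ['side', 'scene'] [ 0.6314 -0.0309] 0.0332
mould {'side': array([ 0.584, -0.22 ,  0.012]), 'scene': array([ 0.582, -0.221,  0.012])}
side [341, 242, 32, 28, 511]
scene [352, 221, 42, 29, 766]
mould ['side'] [ 0.582  -0.2193  0.3888] 0.0786
mould ['scene'] [ 0.5813 -0.2192  0.4145] 0.0809
mould ['side', 'scene'] [ 0.5816 -0.2194 -2.7277] 0.0816
```

View pics/masks.png

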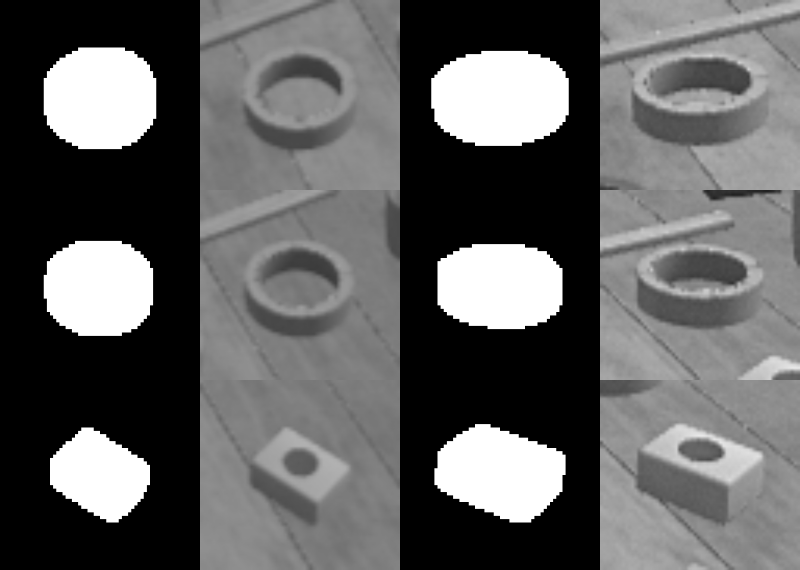

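The masks are clean and both cameras agree to about 1 mm. The measured roll spacing is 160.3 mm against the given 160 mm. Next are the batten, the bystanders and the decoy.

```bash
cat > m1.py <<'E'
from h import *
from rig import ctrl
ims={n:ctrl.get_image(n) for n in("side","scene")}
V={n:cam(i) for n,i in ims.items()}
def sh(n,c): print(n,{k:ray(V[k],c[k],c.get("z",0)).round(3)[:2].tolist() for k in ("side","scene")})
sh("cup base",dict(side=(374.5,200),scene=(385,194),z=0))
sh("stamp base",dict(side=(393,215.5),scene=(408.5,205)))
sh("tile foot",dict(side=(280,174.5),scene=(277.5,177.5)))
sh("yellow",dict(side=(351,308),scene=(374,287),z=.01))
views=[]
for n,roi in dict(side=(225,172,356,225),scene=(212,172,360,215)).items():
    im=ims[n]["color"]; x0,y0,x1,y1=roi
    hsv=cv2.cvtColor(im,cv2.COLOR_BGR2HSV); 
    m=(hsv[...,0]<20)&(hsv[...,1]>(72 if n=="side" else 90))&(hsv[...,2]>(100 if n=="side" else 120)); b=np.zeros_like(m); b[y0:y1,x0:x1]=1; m&=b
    mm,st=obs(m,roi); print(n,st.tolist()); views.append((V[n],mm,roi))
    cv2.imwrite(f"pics/bat_{n}.png",cv2.resize(np.vstack([(mm*255).astype(np.uint8),cv2.cvtColor(cv2.resize(im[y0:y1,x0:x1],None,fx=8,fy=8),cv2.COLOR_BGR2GRAY)]),(780,580)))
f=lambda x,y,a:box(x,y,a,.4,.022,.008)
for vs in ([views[0]],[views[1]],views):
    print("batten",fit(f,[.55,.1,.014],vs,[.01,.01,.03]))
E
python3 m1.py
```

```text
cup base {'side': [0.765, -0.037], 'scene': [0.768, -0.033]}
stamp base {'side': [0.773, -0.122], 'scene': [0.774, -0.118]}
tile foot {'side': [0.566, 0.214], 'scene': [0.568, 0.221]}
yellow {'side': [0.481, -0.355], 'scene': [0.476, -0.362]}
side [229, 176, 120, 46, 801]
scene [217, 178, 137, 32, 636]
batten (array([0.5436463 , 0.08705997, 0.01126716]), np.float64(0.09306630492210388))
batten (array([ 0.54610035,  0.08918936, -0.00066313]), np.float64(0.12969283759593964))
batten (array([0.54606654, 0.08805015, 0.01128328]), np.float64(0.1287832260131836))
```

>>> {"method": "carry_out", "body": {"increments": [[0, 0, 0.185, 0, 0, 0, 0.55], [0, 0, 0.185, 0, 0, 0, 0.55], [0, 0, 0.185, 0, 0, 0, 0.55], [0, 0, 0.185, 0, 0, 0, 0.55], [0, 0, 0, -0.03, 0, 0, 0.55]], "grip_force": 20}}

```text
time: 1.02
position: [0.259, 0.5197, 0.2311]
tcp_rot: [[-0.381, 0.925, 0.0], [0.925, 0.381, 0.001], [0.001, 0.0, -1.0]]
force: [0.7, -0.7, 0.4]
finger_gap: 0.0194
```

>>> {"method": "carry_out", "body": {"increments": [[0, 0, 0, -0.055, 0.001, 0, 0.55], [0, 0, 0, -0.055, 0.001, 0, 0.55], [0, 0, 0, -0.055, 0.001, 0, 0.55], [0, 0, 0, -0.055, 0.001, 0, 0.55], [0, 0, 0, -0.055, 0.001, 0, 0.55]]}}

```text
time: 1.65
position: [0.3715, 0.2628, 0.2314]
tcp_rot: [[-0.386, 0.923, 0.004], [0.923, 0.386, 0.003], [0.002, 0.005, -1.0]]
force: [1.5, 1.0, 0.3]
finger_gap: 0.0195
```

>>> {"method": "carry_out", "body": {"increments": [[0, 0, 0, -0.055, 0.001, 0, 0.55], [0, 0, 0, -0.055, 0.001, 0, 0.55], [0, 0, 0, -0.055, 0.001, 0, 0.55], [0, 0, 0, -0.055, 0.001, 0, 0.55], [0, 0, 0, -0.055, 0.001, 0, 0.55]]}}

```text
time: 2.28
position: [0.4857, 0.0024, 0.2327]
tcp_rot: [[-0.386, 0.923, 0.009], [0.923, 0.386, 0.004], [0.001, 0.01, -1.0]]
force: [0.8, 1.1, -0.1]
finger_gap: 0.0195
```

>>> {"method": "carry_out", "body": {"increments": [[0, 0, 0, -0.055, 0.001, 0, 0.55], [0, 0, 0, -0.055, 0.001, 0, 0.55], [0, 0, 0, -0.055, 0.001, 0, 0.55], [0, 0, 0, -0.05, 0.001, 0, 0.55], [0, 0, 0, -0.03, 0, 0, 0.55]]}}

```text
time: 2.9
position: [0.5872, -0.2328, 0.2334]
tcp_rot: [[-0.383, 0.924, 0.012], [0.924, 0.383, 0.004], [-0.001, 0.013, -1.0]]
force: [0.3, -0.7, -0.6]
finger_gap: 0.0191
```

```bash
python3 - <<'E'
from rig import ctrl
import cv2,numpy as np
s=ctrl.get_state(); print(s["position"],s["dq"])
im=ctrl.get_image("wrist"); cv2.imwrite("pics/wrist1.png",im["color"]); np.save("w1.npy",dict(im),allow_pickle=True)
R=cv2.Rodrigues(np.array(im["rvec"]))[0]; print((-R.T@np.array(im["tvec"]).ravel()).round(3),R.round(2),im["K"][0][0])
E
```

```text
[ 0.58718251 -0.23275748  0.23339681] [-14.83519624  13.73742254 -21.5954452    0.71719337   8.79644782
 -14.88037746]
[ 0.554 -0.156  0.374] [[ 0.92  0.38  0.01]
 [ 0.36 -0.88  0.32]
 [ 0.13 -0.3  -0.95]] 333.94274153909015
```

View pics/wrist1.png

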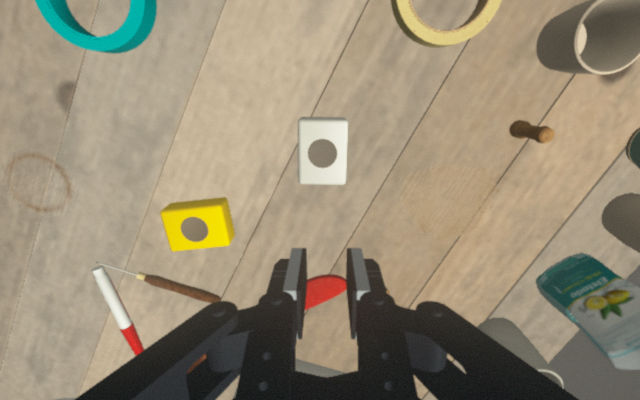

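The wrist view shows the mould at (324,151), nearly square to the tool and ahead of the fingers. The far roll is at (445,5) and the yellow decoy is off to the left at (197,225). I'll refine the mould pose from this view.

```bash
cat > mw.py <<'E'
from h import *
from rig import ctrl
import sys
# usage: mw.py name gx gy ga  (seed mould) 
G=np.array([.5513,-.032]); GA=.0143
seed=[float(v) for v in sys.argv[2:5]]
s=ctrl.get_state()
tag=sys.argv[1]
views=[]; res=[]
for n in (sys.argv[5].split(",") if len(sys.argv)>5 else ["wrist","side","scene"]):
    im=ctrl.get_image(n); c=cam(im); img=im["color"]; cv2.imwrite(f"pics/{n}_{tag}.png",img)
    hsv=cv2.cvtColor(img,cv2.COLOR_BGR2HSV)
    uv=proj(c,box(*seed)); x0,y0=np.floor(uv.min(0)).astype(int)-9; x1,y1=np.ceil(uv.max(0)).astype(int)+9
    x0,y0=max(x0,0),max(y0,0); x1,y1=min(x1,640),min(y1,400)
    th={"side":(30,80),"scene":(38,80),"wrist":(30,120)}[n]
    m=(hsv[...,1]<th[0])&(hsv[...,2]>th[1]); b=np.zeros_like(m); b[y0:y1,x0:x1]=1; m&=b
    roi=(x0,y0,x1,y1); mm,st=obs(m,roi); v=(c,mm,roi)
    r=fit(box,seed,[v],[.008,.008,.1]); d=r[0][:2]-G; ca,sa=np.cos(GA),np.sin(GA)
    print(n,"mould world",r[0].round(4),"IoUerr",round(r[1],3),"gapframe x,y mm",round(1e3*(ca*d[0]+sa*d[1]),1),round(1e3*(-sa*d[0]+ca*d[1]),1),"ang",round(r[0][2]-GA,3))
    ov=img.copy(); cv2.polylines(ov,[cv2.convexHull(proj(c,box(*r[0])).astype(np.float32)).round().astype(int)],True,(0,0,255),1)
    for q in ((.4711,-.0332),(.6314,-.0309)): cv2.polylines(ov,[cv2.convexHull(proj(c,cyl(*q)).astype(np.float32)).round().astype(int)],True,(255,0,0),1)
    cv2.imwrite(f"pics/{n}_{tag}_ov.png",ov)
R=np.array(s["tcp_rot"]); p=np.array(s["position"]); h=np.arctan2(-R[0,0],R[1,0])
print("tcp",p.round(4),"tool heading",h.round(4),"force",np.round(s["force"],1),"t",round(s["time"],2))
E
python3 mw.py 1 .582 -.219 .4
```

```text
wrist mould world [ 0.5812 -0.2211  0.3766] IoUerr 0.062 gapframe x,y mm 27.2 -189.5 ang 0.362
side mould world [ 0.5825 -0.2197  0.3929] IoUerr 0.073 gapframe x,y mm 28.5 -188.1 ang 0.379
scene mould world [ 0.5814 -0.2205  0.4687] IoUerr 0.082 gapframe x,y mm 27.4 -188.9 ang 0.454
tcp [ 0.5887 -0.2362  0.2334] tool heading 0.3917 force [ 2.7 -2.9 -0.3] t 2.95
```

View pics/wrist_1_ov.png

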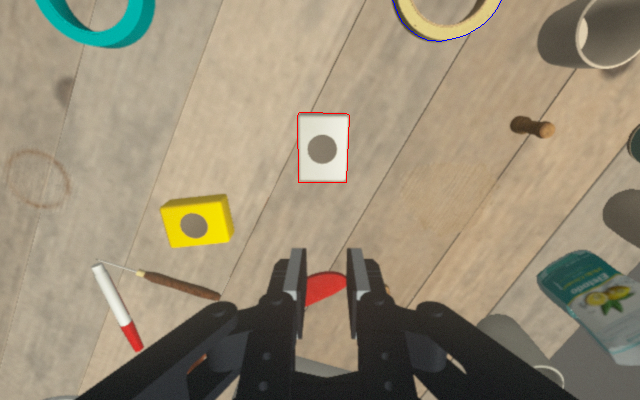

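```bash
python3 - <<'E'
from h import *
from rig import ctrl
c=cam(ctrl.get_image("side"))
for p in [(414,285),(411,290),(416,297),(411,308),(424,290),(418,311)]: print(p,ray(c,p,.01).round(3))
s=ctrl.get_state(); print(s["position"])
E
```

```text
(414, 285) [ 0.658 -0.369  0.01 ]
(411, 290) [ 0.641 -0.378  0.01 ]
(416, 297) [ 0.638 -0.402  0.01 ]
(411, 308) [ 0.607 -0.423  0.01 ]
(424, 290) [ 0.67  -0.394  0.01 ]
(418, 311) [ 0.617 -0.438  0.01 ]
[ 0.58574204 -0.2293712   0.23317105]
```

>>> {"method": "carry_out", "body": {"increments": [[0.012, 0, 0.012, -0.03, -0.001, 0, 0.55], [0, 0, 0, -0.03, -0.001, 0.03, 0.55], [0, 0, 0, 0, 0, 0.045, 0.55], [0, 0, 0, 0, 0, 0.045, 0.55], [0, 0, 0, 0, 0, 0.02, 0.55]]}}

```text
time: 3.78
position: [0.608, -0.2801, 0.0938]
tcp_rot: [[-0.379, 0.925, 0.004], [0.925, 0.379, -0.001], [-0.002, 0.003, -1.0]]
force: [-0.8, -0.4, 0.3]
finger_gap: 0.0194
```

```bash
python3 mw.py 2 .581 -.2205 .38 wrist; python3 -c "
from rig import ctrl
print(ctrl.get_state()['tcp_rot'])"
```

```text
wrist mould world [ 0.5807 -0.2212  0.3823] IoUerr 0.062 gapframe x,y mm 26.6 -189.6 ang 0.368
tcp [ 0.608  -0.2801  0.0938] tool heading 0.3889 force [-0.8 -0.4  0.3] t 3.77
[[-3.79334215e-01  9.25258468e-01  1.52320965e-03]
 [ 9.25259703e-01  3.79333363e-01  8.25631444e-04]
 [ 1.86118247e-04  1.72255476e-03 -9.99998499e-01]]
```

View pics/wrist_2_ov.png

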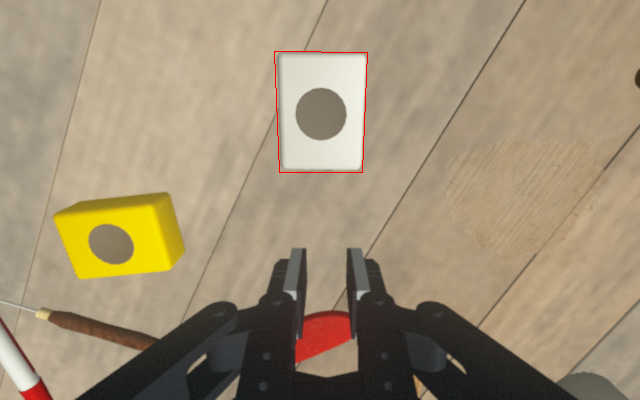

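>>> {"method": "carry_out", "body": {"increments": [[0, 0, 0.006, 0, -0.003, 0.03, 0.7], [0, 0, 0, 0, 0, 0.03, 0.7], [0, 0, 0, 0, 0, 0.018, 0.7], [0, 0, 0, 0, 0, 0.004, 0.7], [0, 0, 0, 0, 0, 0, 0.7]]}}

```text
time: 4.45
position: [0.606, -0.2765, 0.0118]
tcp_rot: [[-0.378, 0.926, 0.004], [0.926, 0.378, -0.0], [-0.002, 0.004, -1.0]]
force: [0.5, -0.6, -0.0]
finger_gap: 0.013
```

```bash
python3 mw.py 3 .581 -.2205 .38; python3 -c "
import cv2
a=cv2.imread('pics/side_3.png')[200:320,290:450]; cv2.imwrite('pics/side_3z.png',cv2.resize(a,None,fx=4,fy=4,interpolation=cv2.INTER_CUBIC))"
```

```text
wrist mould world [ 0.5809 -0.2213  0.3759] IoUerr 0.088 gapframe x,y mm 26.9 -189.7 ang 0.362
side mould world [ 0.583  -0.2191  0.4102] IoUerr 0.13 gapframe x,y mm 29.0 -187.5 ang 0.396
scene mould world [ 0.5814 -0.2207  0.4396] IoUerr 0.083 gapframe x,y mm 27.4 -189.1 ang 0.425
tcp [ 0.606  -0.2765  0.0118] tool heading 0.3877 force [ 0.5 -0.6 -0. ] t 4.45
```

View pics/side_3z.png

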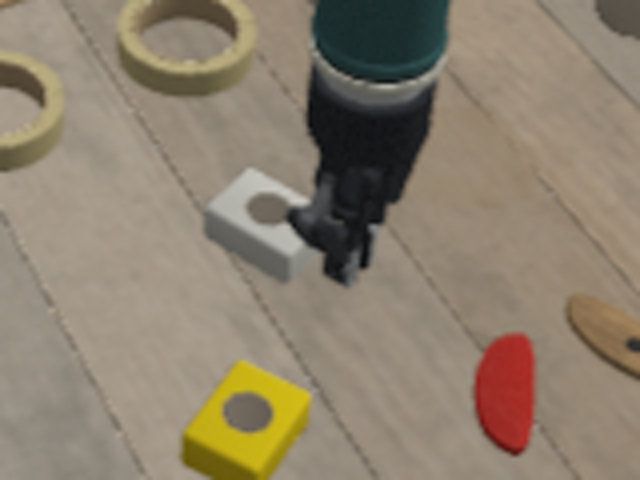

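View pics/wrist_3_ov.png

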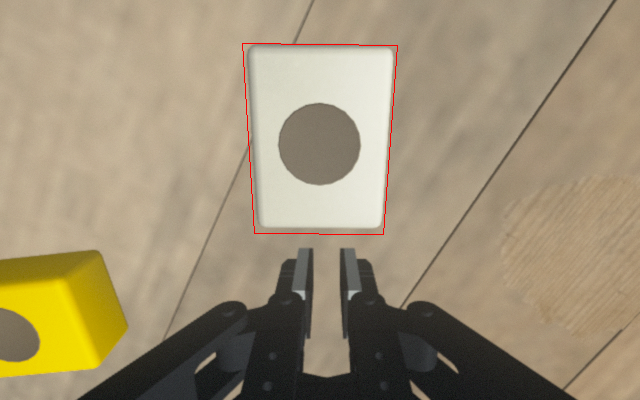

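>>> {"method": "carry_out", "body": {"increments": [[0, 0, 0.006, 0.004, -0.003, 0, 0.7], [0, 0, 0, 0.005, 0, 0, 0.7], [0, 0, 0, 0.004, 0, 0, 0.7], [0, 0, 0, 0.004, 0, 0, 0.7], [0, 0, 0, 0.004, 0, 0, 0.7]]}}

```text
time: 5.22
position: [0.5961, -0.2585, 0.0139]
tcp_rot: [[-0.371, 0.928, 0.008], [0.928, 0.371, -0.003], [-0.005, 0.007, -1.0]]
force: [-0.4, -0.8, -0.9]
finger_gap: 0.013
```

```bash
python3 mw.py 4 .579 -.217 .38 wrist,scene
```

```text
wrist mould world [ 0.5788 -0.2162  0.3788] IoUerr 0.086 gapframe x,y mm 24.9 -184.5 ang 0.365
scene mould world [ 0.5785 -0.2139  0.4794] IoUerr 0.209 gapframe x,y mm 24.6 -182.3 ang 0.465
tcp [ 0.5961 -0.2585  0.0139] tool heading 0.3806 force [-0.4 -0.8 -0.9] t 5.22
```

View pics/wrist_4_ov.png

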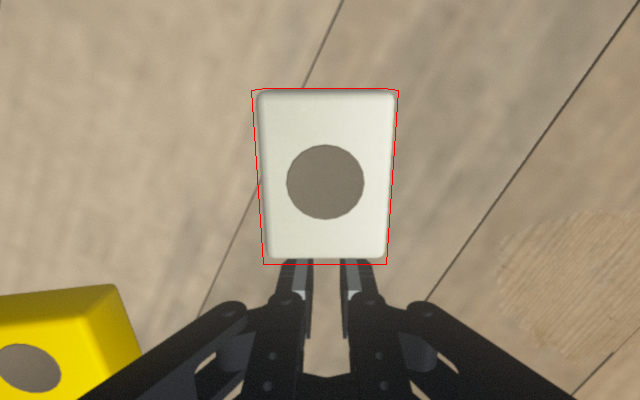

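>>> {"method": "carry_out", "body": {"increments": [[0.004, 0, 0, 0.006, 0, 0.001, 0.7], [0.003, 0, 0, 0.007, 0, 0.001, 0.7], [0, 0, 0, 0.007, 0, 0, 0.7], [0, 0, 0, 0.007, 0, 0, 0.7], [0, 0, 0, 0.006, 0, 0, 0.7]]}}

```text
time: 5.95
position: [0.5848, -0.2274, 0.0126]
tcp_rot: [[-0.372, 0.928, 0.005], [0.928, 0.372, -0.008], [-0.009, 0.001, -1.0]]
force: [1.0, -2.2, 1.3]
finger_gap: 0.0129
```

```bash
python3 mw.py 5 .5675 -.186 .38 wrist
```

```text
wrist mould world [ 0.5671 -0.1852  0.3789] IoUerr 0.085 gapframe x,y mm 13.6 -153.4 ang 0.365
tcp [ 0.5848 -0.2274  0.0126] tool heading 0.3807 force [ 1.  -2.2  1.3] t 5.95
```

>>> {"method": "carry_out", "body": {"increments": [[0, 0.004, 0.039, 0.008, -0.0016, 0, 0.7], [0, 0.004, 0.039, 0.008, -0.0016, 0, 0.7], [0, 0, 0.039, 0.008, -0.0016, 0, 0.7], [0, 0, 0.039, 0.008, -0.0016, 0, 0.7], [0, 0, 0.039, 0.008, -0.0016, 0, 0.7]]}}

```text
time: 6.62
position: [0.5638, -0.1895, 0.0123]
tcp_rot: [[-0.179, 0.984, 0.0], [0.984, 0.179, 0.001], [0.0, 0.001, -1.0]]
force: [0.9, -1.8, 1.4]
finger_gap: 0.013
```

```bash
python3 mw.py 6 .556 -.147 .185 wrist
```

```text
wrist mould world [ 0.5546 -0.1449  0.1788] IoUerr 0.086 gapframe x,y mm 1.7 -113.0 ang 0.164
tcp [ 0.5638 -0.1895  0.0123] tool heading 0.1798 force [ 0.9 -1.8  1.4] t 6.62
```

View pics/wrist_6_ov.png

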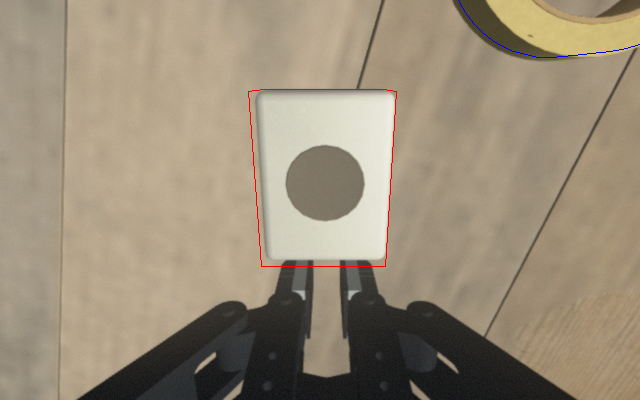

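>>> {"method": "carry_out", "body": {"increments": [[0, 0, 0.055, 0.007, -0.0023, 0, 0.7], [0, 0, 0.055, 0.007, -0.0023, 0, 0.7], [0, 0, 0.053, 0.007, -0.0023, 0, 0.7], [0, 0, 0, 0.004, 0, 0, 0.7]]}}

```text
time: 7.18
position: [0.5524, -0.1638, 0.012]
tcp_rot: [[-0.014, 1.0, -0.002], [1.0, 0.014, 0.002], [0.002, -0.002, -1.0]]
force: [0.1, -1.6, 0.6]
finger_gap: 0.0125
```

```bash
python3 mw.py 7 .552 -.121 .02 wrist,scene
```

```text
wrist mould world [ 0.5515 -0.1153  0.0113] IoUerr 0.082 gapframe x,y mm -1.0 -83.3 ang -0.003
scene mould world [ 0.5441 -0.1163 -0.3271] IoUerr 0.266 gapframe x,y mm -8.4 -84.2 ang -0.341
tcp [ 0.5524 -0.1638  0.012 ] tool heading 0.0136 force [ 0.1 -1.6  0.6] t 7.17
```

View pics/wrist_7_ov.png

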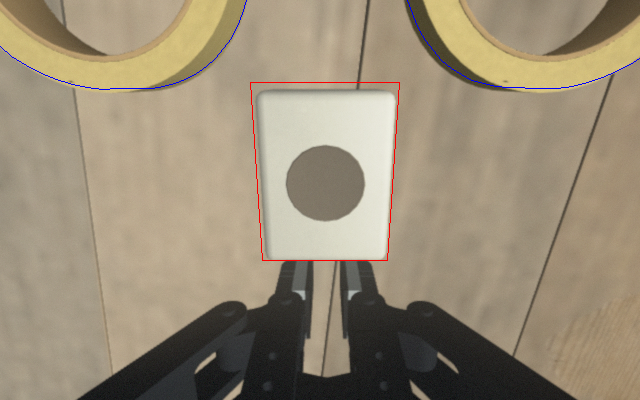

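>>> {"method": "carry_out", "body": {"increments": [[0, 0, 0, 0.007, 0.0003, 0, 0.7], [0, 0, 0, 0.008, 0.0003, 0, 0.7], [0, 0, 0, 0.008, 0, 0, 0.7], [0, 0, 0, 0.008, 0, 0, 0.7], [0, 0, 0, 0.007, 0, 0, 0.7]]}}

```text
time: 7.9
position: [0.5526, -0.1236, 0.0119]
tcp_rot: [[-0.016, 1.0, -0.003], [1.0, 0.016, 0.002], [0.002, -0.002, -1.0]]
force: [0.0, -1.6, 0.5]
finger_gap: 0.0131
```

```bash
python3 mw.py 8 .551 -.08 .013 wrist
```

```text
wrist mould world [ 0.5517 -0.0781  0.0172] IoUerr 0.089 gapframe x,y mm -0.2 -46.1 ang 0.003
tcp [ 0.5526 -0.1236  0.0119] tool heading 0.0155 force [ 0.  -1.6  0.5] t 7.9
```

View pics/wrist_8_ov.png

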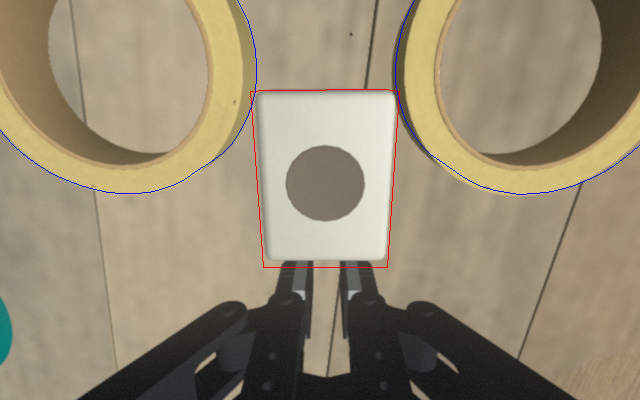

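The mould is centred and square at the mouth of the gap (x −0.2 mm, angle 0.003 rad). I'll carry on through.

>>> {"method": "carry_out", "body": {"increments": [[0, 0, 0, 0.006, 0, 0, 0.7], [0, 0, 0, 0.007, 0, 0, 0.7], [0, 0, 0, 0.007, 0, 0, 0.7], [0, 0, 0, 0.007, 0, 0, 0.7], [0, 0, 0, 0.006, 0, 0, 0.7]]}}

```text
time: 8.57
position: [0.5516, -0.0875, 0.0118]
tcp_rot: [[-0.015, 1.0, -0.003], [1.0, 0.015, 0.003], [0.003, -0.003, -1.0]]
force: [-0.8, -1.8, 1.0]
finger_gap: 0.013
```

```bash
python3 mw.py 9 .551 -.045 .013 wrist
```

```text
wrist mould world [ 0.5511 -0.039   0.0138] IoUerr 0.076 gapframe x,y mm -0.3 -7.0 ang -0.0
tcp [ 0.5516 -0.0875  0.0118] tool heading 0.0155 force [-0.8 -1.8  1. ] t 8.57
```

View pics/wrist_9_ov.png

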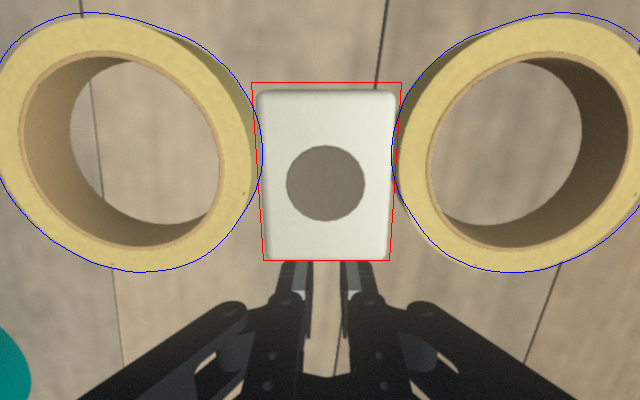

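>>> {"method": "carry_out", "body": {"increments": [[0, 0, 0, 0.006, 0, 0, 0.7], [0, 0, 0, 0.007, 0, 0, 0.7], [0, 0, 0, 0.007, 0, 0, 0.7], [0, 0, 0, 0.007, 0, 0, 0.7], [0, 0, 0, 0.007, 0, 0, 0.7]]}}

```text
time: 9.25
position: [0.5506, -0.0506, 0.0118]
tcp_rot: [[-0.015, 1.0, -0.004], [1.0, 0.015, 0.003], [0.003, -0.004, -1.0]]
force: [0.1, -2.8, -0.1]
finger_gap: 0.0126
```

>>> {"method": "carry_out", "body": {"increments": [[0, 0, 0, 0.006, 0, 0, 0.7], [0, 0, 0, 0.006, 0, 0, 0.7], [0, 0, 0, 0.006, 0, 0, 0.7], [0, 0, 0, 0.006, 0, 0, 0.7]]}}

```text
time: 9.75
position: [0.55, -0.0247, 0.0118]
tcp_rot: [[-0.015, 1.0, -0.004], [1.0, 0.015, 0.003], [0.003, -0.004, -1.0]]
force: [0.0, -1.4, -0.5]
finger_gap: 0.0126
```

```bash
python3 mw.py 10 .550 .016 .013 wrist,side
```

```text
wrist mould world [0.5494 0.0238 0.0223] IoUerr 0.054 gapframe x,y mm -1.1 55.8 ang 0.008
side mould world [ 0.5383  0.0375 -0.4783] IoUerr 3.103 gapframe x,y mm -12.0 69.6 ang -0.493
tcp [ 0.55   -0.0247  0.0118] tool heading 0.0153 force [ 0.  -1.4 -0.5] t 9.75
```

View pics/wrist_10_ov.png

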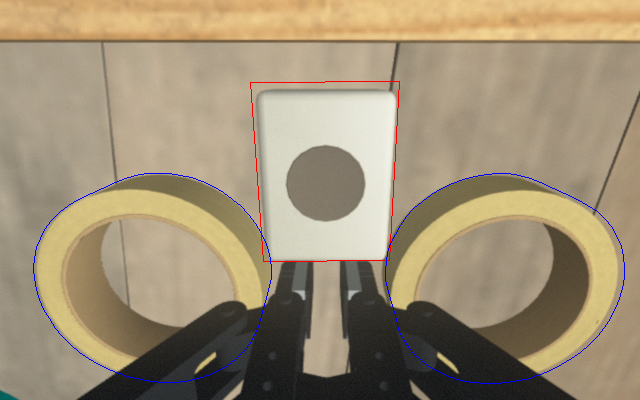

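```bash
cat > bt.py <<'E'
from h import *
from rig import ctrl
im=ctrl.get_image("wrist"); c=cam(im); g=cv2.cvtColor(im["color"],cv2.COLOR_BGR2HSV)[...,1].astype(int)
gr=cv2.cvtColor(im["color"],cv2.COLOR_BGR2GRAY)
for u in (180,230,330,420,480,520): print(u,g[24:60:2,u].tolist(),gr[24:60:2,u].tolist())
for u in (180,325,520):
    print([ray(c,(u,v),0).round(4)[:2].tolist() for v in (40,42,44)])
print("mould front edge z=.03", ray(c,(326,90),.03).round(4), ray(c,(326,94),.03).round(4),"rear",ray(c,(326,258),.03).round(4))
E
python3 bt.py
```

```text
180 [109, 108, 111, 112, 117, 120, 126, 129, 130, 102, 58, 56, 57, 57, 55, 59, 56, 54] [177, 179, 178, 176, 177, 174, 172, 168, 140, 97, 162, 168, 171, 169, 172, 167, 173, 171]
230 [102, 108, 112, 116, 118, 118, 120, 118, 117, 106, 53, 55, 55, 52, 53, 56, 55, 54] [201, 196, 191, 188, 184, 182, 180, 184, 157, 98, 161, 163, 162, 163, 164, 165, 163, 164]
330 [112, 112, 118, 126, 126, 118, 109, 105, 112, 116, 59, 55, 57, 54, 54, 53, 52, 53] [191, 188, 181, 173, 175, 187, 199, 202, 179, 101, 149, 162, 163, 164, 164, 162, 164, 164]
420 [119, 122, 126, 127, 126, 120, 107, 107, 109, 111, 68, 57, 56, 56, 56, 58, 55, 53] [182, 181, 179, 177, 178, 187, 195, 196, 177, 104, 139, 156, 157, 156, 158, 155, 154, 157]
480 [125, 130, 117, 108, 100, 100, 102, 104, 107, 113, 72, 60, 62, 63, 63, 58, 62, 64] [177, 174, 188, 199, 212, 210, 209, 207, 192, 108, 136, 159, 159, 160, 159, 159, 159, 157]
520 [127, 126, 121, 110, 102, 106, 106, 107, 106, 107, 69, 64, 64, 60, 64, 66, 65, 65] [177, 174, 181, 190, 198, 194, 192, 190, 174, 116, 133, 153, 154, 151, 152, 152, 153, 151]
[[0.4876, 0.075], [0.4875, 0.0742], [0.4874, 0.0734]]
[[0.5482, 0.0758], [0.5482, 0.0751], [0.5482, 0.0743]]
[[0.6293, 0.077], [0.6294, 0.0763], [0.6296, 0.0755]]
mould front edge z=.03 [0.549  0.0564 0.03  ] [0.549  0.0551 0.03  ] rear [ 0.55   -0.0097  0.03  ]
```

>>> {"method": "carry_out", "body": {"increments": [[0, 0, 0, 0.005, 0, 0, 0.7], [0, 0, 0, 0.005, 0, 0, 0.7], [0, 0, 0, 0.003, 0, 0, 0.7], [0, 0, 0, 0.002, 0, 0, 0.7]]}}

```text
time: 10.4
position: [0.5497, -0.0092, 0.0118]
tcp_rot: [[-0.015, 1.0, -0.005], [1.0, 0.015, 0.003], [0.003, -0.005, -1.0]]
force: [0.4, -1.8, -0.5]
finger_gap: 0.0131
```

```bash
python3 mw.py 11 .550 .037 .013 wrist
```

```text
wrist mould world [0.5484 0.0363 0.0141] IoUerr 0.088 gapframe x,y mm -1.9 68.4 ang -0.0
tcp [ 0.5497 -0.0092  0.0118] tool heading 0.0154 force [ 0.4 -1.8 -0.5] t 10.4
```

View pics/wrist_11.png

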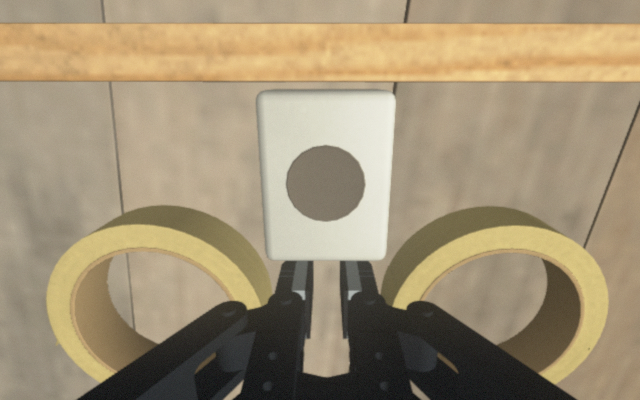

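The batten face is at row 82 and parallel to the mould's leading end, with about 3–4 mm to go. From here I'll take 1 mm steps and watch the force.

>>> {"method": "carry_out", "body": {"increments": [[0, 0, 0, 0.0015, 0, 0, 0.7], [0, 0, 0, 0.001, 0, 0, 0.7]]}}

```text
time: 10.7
position: [0.5497, -0.0064, 0.0118]
tcp_rot: [[-0.015, 1.0, -0.005], [1.0, 0.015, 0.003], [0.003, -0.004, -1.0]]
force: [0.1, -0.1, -0.0]
finger_gap: 0.0127
```

>>> {"method": "carry_out", "body": {"increments": [[0, 0, 0, 0.001, 0, 0, 0.7]]}}

```text
time: 10.82
position: [0.5496, -0.0062, 0.0118]
tcp_rot: [[-0.016, 1.0, -0.005], [1.0, 0.016, 0.002], [0.002, -0.005, -1.0]]
force: [-1.2, -7.5, 1.0]
finger_gap: 0.013
```

The force jumped to 7.5 N and the tool stopped where the batten face was measured, so the mould is seated. I'll back off straight and check.

>>> {"method": "carry_out", "body": {"increments": [[0, 0, 0, -0.004, 0, 0, 0.7], [0, 0, 0, -0.006, 0, 0, 0.7], [0, 0, 0, -0.008, 0, 0, 0.7]]}}

```text
time: 11.2
position: [0.5498, -0.0243, 0.0117]
tcp_rot: [[-0.016, 1.0, -0.005], [1.0, 0.016, 0.003], [0.003, -0.005, -1.0]]
force: [0.4, 1.1, 0.5]
finger_gap: 0.0131
```

```bash
python3 mw.py 12 .5487 .040 .013 wrist
```

```text
wrist mould world [0.5491 0.0385 0.0144] IoUerr 0.092 gapframe x,y mm -1.2 70.5 ang 0.0
tcp [ 0.5498 -0.0243  0.0117] tool heading 0.0162 force [0.4 1.1 0.5] t 11.2
```

View pics/wrist_12_ov.png

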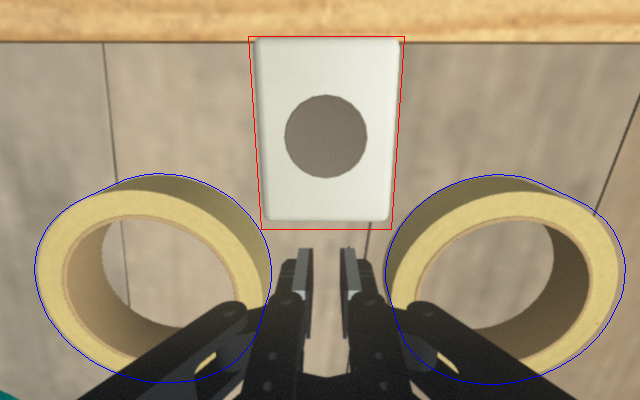

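>>> {"method": "carry_out", "body": {"increments": [[0, 0, 0, -0.002, 0, -0.02, 0.7], [0, 0, 0, 0, 0, -0.04, 0.7], [0, 0, 0, 0, 0, -0.05, 0.7], [0, 0, 0, -0.05, 0, -0.04, 0.7], [0, 0, 0, -0.05, 0, -0.01, 0.7]]}}

```text
time: 11.88
position: [0.5513, -0.1271, 0.1737]
tcp_rot: [[-0.019, 1.0, -0.008], [1.0, 0.019, 0.004], [0.004, -0.008, -1.0]]
force: [1.3, 0.2, -0.3]
finger_gap: 0.0129
```

>>> {"method": "carry_out", "body": {"increments": [[0, 0, 0, -0.05, 0, 0, 0.7], [0, 0, 0, -0.03, 0, 0, 0.7], [0, 0, 0, 0, 0, 0, 0.7], [0, 0, 0, 0, 0, 0, 0.7]]}}

```text
time: 12.38
position: [0.5531, -0.2134, 0.1754]
tcp_rot: [[-0.013, 1.0, -0.004], [1.0, 0.013, 0.003], [0.003, -0.004, -1.0]]
force: [-0.2, -0.4, 0.5]
finger_gap: 0.0125
```

```bash
python3 mw.py 13 .5487 .040 .0143; python3 - <<'E'
import cv2,numpy as np
a=cv2.imread('pics/side_13_ov.png')[150:270,220:420]; b=cv2.imread('pics/scene_13_ov.png')[150:270,210:410]
w=cv2.imread('pics/wrist_13.png')
cv2.imwrite('pics/chk13.png',np.vstack([np.hstack([cv2.resize(a,(400,240)),cv2.resize(b,(400,240))]),cv2.resize(w,(560,350))[:, :560] if 0 else cv2.copyMakeBorder(cv2.resize(w,(560,350)),0,0,0,240,cv2.BORDER_CONSTANT)]))
for n in("side","scene"):
    d=cv2.absdiff(cv2.imread(f'pics/{n}_13.png'),cv2.imread(f'pics/{n}0.png')).max(2)
    rs=dict(side=dict(cup=(362,173,388,204),stamp=(388,198,400,219),tile=(272,155,290,180)),scene=dict(cup=(370,164,400,198),stamp=(402,184,416,208),tile=(268,156,290,182)))[n]
    print(n,{k:int(d[y0:y1,x0:x1].max()) for k,(x0,y0,x1,y1) in rs.items()})
E
```

```text
Traceback (most recent call last):
  File "mw.py", line 18, in <module>
    r=fit(box,seed,[v],[.008,.008,.1]); d=r[0][:2]-G; ca,sa=np.cos(GA),np.sin(GA)
  File "h.py", line 34, in fit
    r=minimize(cost,p0,method="Nelder-Mead",options=dict(initial_simplex=sim,xatol=1e-5,fatol=1e-5,maxiter=400))
  File "h.py", line 29, in cost
    h=hullmask(cm,model(*p),roi); c+=np.abs(h-m).sum()/m.sum()
  File "h.py", line 15, in hullmask
    x0,y0,x1,y1=roi; m=np.zeros(((y1-y0)*S,(x1-x0)*S),np.uint8)
                       ~~~~~~~~^^^^^^^^^^^^^^^^^^^^^^^^^^^^^^^^
ValueError: negative dimensions are not allowed
[ WARN:0@0.021] global loadsave.cpp:275 findDecoder imread_('pics/side_13_ov.png'): can't open/read file: check file path/integrity
Traceback (most recent call last):
TypeError: 'NoneType' object is not subscriptable
```

```bash
python3 mw.py 13 .5487 .040 .0143 side,scene; python3 - <<'E'
import cv2,numpy as np
a=cv2.imread('pics/side_13.png')[100:300,200:440]; b=cv2.imread('pics/scene_13.png')[100:300,200:440]
cv2.imwrite('pics/chk13.png',np.hstack([cv2.resize(a,(400,333)),cv2.resize(b,(400,333))]))
E
```

```text
side mould world [ 0.5507  0.0413 -0.0392] IoUerr 0.115 gapframe x,y mm 0.4 73.3 ang -0.053
scene mould world [ 0.5504  0.0436 -0.0627] IoUerr 0.147 gapframe x,y mm 0.2 75.6 ang -0.077
tcp [ 0.5531 -0.2133  0.1755] tool heading 0.014 force [ 0.3  0.3 -0.3] t 12.43
```

View pics/chk13.png

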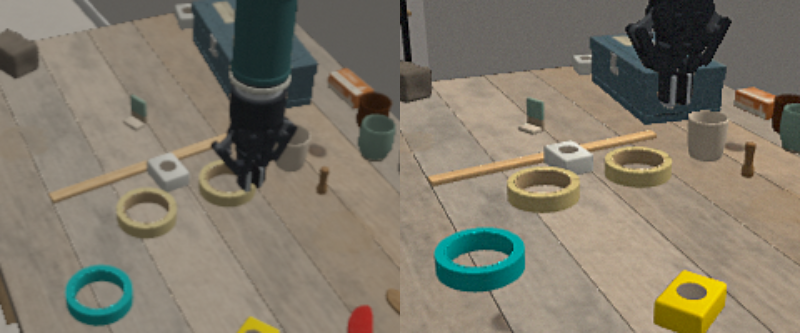

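The mould lies flat against the batten, and the cup, stamp and tile look unmoved. The two distant cameras put its angle at −0.05 and −0.08 rad, while the close-up gave 0.00, so I'll take one more wrist view from above.

>>> {"method": "carry_out", "body": {"increments": [[0, 0, 0, 0.04, 0, 0, 0.7], [0, 0, 0, 0.05, 0, 0, 0.7], [0, 0, 0, 0.04, 0, 0, 0.7], [0, 0, 0, 0, 0, 0, 0.7], [0, 0, 0, 0, 0, 0, 0.7]]}}

```text
time: 13.15
position: [0.5508, -0.075, 0.1757]
tcp_rot: [[-0.02, 1.0, -0.004], [1.0, 0.02, 0.003], [0.003, -0.004, -1.0]]
force: [-0.5, 0.5, -0.4]
finger_gap: 0.0131
```

```bash
python3 mw.py 14 .5487 .040 .0143 wrist; python3 - <<'E'
import cv2,numpy as np
for n in("side","scene"):
    d=cv2.absdiff(cv2.imread(f'pics/{n}_13.png'),cv2.imread(f'pics/{n}0.png')).max(2)
    rs=dict(side=dict(stamp=(388,198,400,219),tile=(272,155,290,180)),scene=dict(cup=(370,164,400,198),stamp=(402,184,416,208),tile=(268,156,290,182)))[n]
    print(n,{k:int(d[y0:y1,x0:x1].max()) for k,(x0,y0,x1,y1) in rs.items()})
E
```

```text
wrist mould world [0.5493 0.0398 0.0025] IoUerr 0.028 gapframe x,y mm -1.0 71.8 ang -0.012
tcp [ 0.5508 -0.075   0.1757] tool heading 0.0204 force [-0.5  0.5 -0.4] t 13.15
side {'stamp': 10, 'tile': 12}
scene {'cup': 15, 'stamp': 22, 'tile': 15}
```

View pics/wrist_14_ov.png

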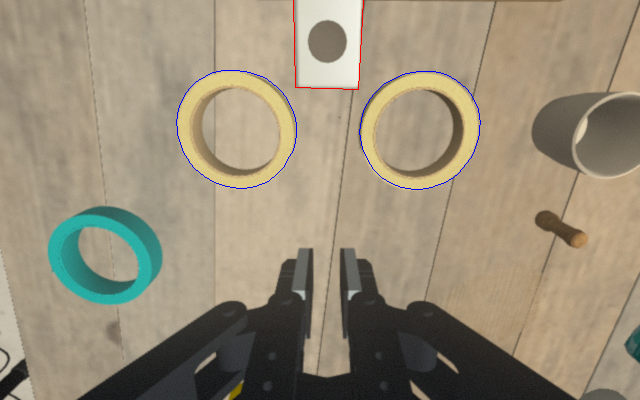

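The wrist view shows the mould square to the rolls (angle about −0.01 rad, centreline offset −1 mm), with its leading end at the batten. The bystanders show no change beyond image noise, and the arm is clear and at rest, so I'm handing in.

```bash
python3 -c "
from rig import ctrl
print(ctrl.close_job())"
```

```text
the job is handed in; nothing more can be done
None
```

The mould is in its drying place. I pushed it with the half-closed fingers on its rear end along a gentle curve, then straight between the rolls, until it met the batten. The job was handed in at about 13 s, and no verdict was reported.

- **In the gap:** the mould was about 0.3 mm off the middle line, and square to within 0.01 rad.
- **At the batten:** the force rose to 7.5 N exactly where I had measured the batten face. After the fingers backed off, the close-up showed no visible gap.
- **Final pose:** the mould is about 1 mm off the middle line and about 0.01 rad from square. Its centre is 70.5–72 mm beyond the gap point, and I expected about 72–74.
- **Bystanders:** the cup, stamp and tile show no change between the first and last pictures. The gripper hid the cup in the last side picture, so the cup was compared only in the scene picture. The arm ended raised, touching nothing.

**One disagreement:** the two distant cameras gave the final angle as −0.05 and −0.08 rad. I trusted the wrist views (0.00 and −0.01 rad) because the distant fits were clearly poorer. All four values are inside the 0.12 rad limit.

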